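Tighten the lock screw of a fret slotting jig

TASK

Take the wide flat driver with the square handle out of the tool stand, set its blade into the slot of the jig's lock screw and turn the screw clockwise until it comes up against its stop, keeping the blade down in the slot without leaning hard on the sprung screw. Then put the driver back upright in its empty hole in the stand. Turn the screw with the driver only, keep the fingers off the jig, and leave everything else on the bench where it is.

Things in the scene. Friction and masses are not known exactly. Their poses are not given: they have to be found in the camera images.
- driver_grip (a point): Centre of the square wooden handle (26 by 26 mm, 75 mm high, faces square to x and y) of the driver, 88.5 mm above the blade's tip; z up. The driver stands upright in the stand, loose, hanging by a round collar 34 mm across just under the handle (45 to 51 mm above the tip); weight about 160 g.
- driver_tip (a point): Middle of the lower edge of the driver's flat steel blade, on the driver's axis; x along the blade's width (18 mm), y across its thickness (3 mm), z up to the handle. The blade is 14 mm high and narrows to 16 by 2 mm over its last 2 mm; above it an 8 mm round shank.
- driver: The driver as a whole; origin at the blade's tip, same axes as driver_tip.
- screw_face (a point): Centre of the top face of the jig's sprung lock screw, a round steel head 28 mm across, axis upright. 53 mm above the bench; this point stays put when the head is pressed down. Axes are the jig's, not the slot's. One slot runs straight across the head, 5 mm wide, 6 mm deep, open at both ends. The block under the screw has its top 21 mm below this point.
- screw (a joint): How far the screw has been turned clockwise, seen from above, since the start (rad): hard stop at 1.0; turns stiffly, 0.1 N m, stays where left. The slot's own direction is not measured: at the start it lies anywhere within 0.35 rad either way of the jig's x axis, and has to be seen or felt (a blade turned on the face under light pressure drops in).
- screw_sink (a joint): How far the screw is pressed down on its spring (m): 0 at rest, bottoms at 0.008. About 3 N start it moving, then 1.5 N more for each mm; head and slot move down with it.
- jig: Fret slotting jig, fixed, origin on the bench under the screw's axis: plywood board 110 (x) by 320 mm (y), reaching 60 mm to +y and 260 mm to -y of the screw, with a hardwood block under the screw, a dark fingerboard blank, a fence and four aluminium posts 58 mm high, 170 to 205 mm to -y of the screw.
- stand: Wooden tool stand, fixed, 70 (x) by 210 (y) by 55 mm high (z), origin at the centre of its underside. Three round upright through holes 24 mm across at y = -65, 0 and +65 mm (x = 0). Each holds one tool by its collar; which tool is in which hole changes. In place, the driver's tip is 10 mm and its handle's centre 98.5 mm above the bench.
- awl_mid (a point): Middle of the handle of an awl in the stand: pear-shaped round handle, 30 mm thick, its top 112 mm above the bench. Leave it.
- narrow_driver_mid (a point): Middle of the handle of a narrow driver (6 mm blade) in the stand: round handle 24 mm thick, its top 116 mm above the bench. Leave it.
- plane: Small hand plane, 140 by 50 mm, 57 mm high, loose bystander; origin at its underside.
- glue: Closed bottle, 52 mm across, 140 mm high, loose bystander; origin at its underside.
- mallet: Wooden mallet lying down, head 60 by 100 by 55 mm, handle 170 mm along -x, loose bystander; origin under its head.
- sanding_block: Cork block, 90 by 50 by 30 mm, loose bystander; origin at its underside.
- peg_bowl: Small bowl, 90 mm across, 35 mm high, loose bystander; origin at its underside.
- bone_blank: Small pale bar, 75 by 12 by 8 mm, loose bystander; origin at its underside.
There are look-alikes about, which are no part of the job. What is shaped like the driver but green is not meant.

How it is judged:
By the outcome, as a careful person would: the job done as asked, in the order asked, and still so for the second after the job is handed in, with the robot touching nothing.
It also fails if it takes over 67 s, if anything falls off the work surface, if the arm or the gripper's body presses on something with over 40 N, if the wrist force passes 120 N, or if a joint passes its speed limit or range.

ROBOT

A 6-joint arm with a two-finger parallel gripper is mounted at the origin on the work surface. World frame = base frame: x ahead of the robot, y to its left, z up, the work surface at z = 0. Lengths are in m, angles in rad, forces in N, time in s.
With the tool pointing down it reaches from about 0.3 to 0.875 m from the base axis. Payload 6.4 kg.
Tool frame: the origin (TCP) lies between the finger pads; the fingertips stand 8 mm ahead of it and the grasp point (between the pads) lies 11 mm behind it; z points along the fingers, y is the direction in which the jaws open and shut (so a half turn about z gives the same grasp; the last joint's range is limited). The gripper opens to 85 mm and grips with 20 to 120 N. Pads are 22 mm wide; open, the fingers measure 114 mm over their backs; the gripper's body (76 mm by 85 mm) begins 54 mm behind the grasp point. The pads swing forward as they close: fully open they stand 13 mm farther back than shut.
Start: joints at [-0.206, 0.181, 1.607, -0, 1.354, -0.206], TCP at [0.575, 0, 0.219] pointing down, gripper open.
Joint ranges: [-2.99, 2.99], [-0.89, 2.07], [0.3, 2.58], [-1.14, 4.28], [0, 2.63], [-3.12, 3.12]. Speed limits (rad/s): [2.57, 2.57, 3.01, 3.14, 3.14, 3.14].

INTERFACE

Orientations are given as a unit quaternion [w, x, y, z].
In Python, from bench import monitor, viewer, workorder, spotter gives the robot as it stands. The module is installed in compiled form; this text tells all that it offers.
- The arm moves only by the tool move_arm, never from a script. Its argument "motion" is a list of rows, each a list of 3 entries, a list of its own where there are three numbers: the shift along the tool's x, y, z in units of 60 mm (1.0 is 60 mm), then the turn, a rotation vector about the tool's x, y, z in units of 8 degrees (1.0 is 8 degrees), then the opening in per cent of the stroke, from 0 (shut) to 100 (fully open). In form: [[[dx, dy, dz], [rx, ry, rz], grip], ...]. A call has 1 to 10 rows; each row is the pose to reach, as a shift and turn from the pose commanded when the call began, along the tool's axes at that moment; what a row does not reach only later rows make up. A row lasts 1/8 s, in which the tool goes at most 62.5 mm and 10.7 degrees, less where a joint would pass 70% of its speed; a pose out of reach is approached as far as the arm can. A call with a gripper value outside its range is refused whole. The fingers move at their own pace and stop on an object; the grip force is fixed at half the most. Time passes only in rows, so rows that repeat a pose let the fingers close. It gives the time, the measured TCP pose, the force and the opening at its end, in the units of the state.
- monitor.get_obs(): the state, without advancing time (a new reading comes with each control period).
- viewer.camera(name): name is "scene" or "side" or "wrist"; returns the picture (400x640x3 uint8, blue, green, red); there is no depth.
- viewer.calibration(name): a dict with "fovy" (degrees; the focal length in pixels is half the picture's height over the tangent of half this angle, whatever the lens; pixels are square), "cx", "cy" (the principal point, pixels), "distortion" ([k1, k2, p1, p2, k3] as OpenCV has them; the pictures are not rectified), "extrinsics" (4x4, takes a point from camera to world coordinates). Camera axes: x right, y down, z forward; pixel columns grow to the right and rows downward; lengths in m; the calibration is good to about 2 mm. A picture is of the moment at which its call begins: read the wrist's pose just before it. calibration takes no time and is no camera call; for the wrist camera it gives the pose at the moment of the call.
- workorder.hand_in(): hands the job in, once; it reports no verdict.
Trained networks look in the newest picture that a camera, given by its name, has taken for a name from the list of things; names that differ only in an ending like _2 or _b are one class to them, and where a whole thing is asked for, a point or a joint stands for the part that bears it (a point fixed in the world has none). Each returns a list of dicts, best first, with "score" (0 to 1); they miss things now and then, are a little off and sometimes report something else, mostly with a low value. They report only what shows in the picture. A call takes as long as a camera call. They do not tell look-alikes from the thing itself.
- spotter.search_frame(camera, name): "centre" ([column, row] as shares, 0 to 1, of the picture: columns of its width, rows of its height, amid what is visible of it).
- spotter.outline_of(camera, name): "region" (400x640 bool, what is visible of it) and "centre" ([column, row] as shares, 0 to 1, of the picture: columns of its width, rows of its height, amid what is visible of it).
The state is a dict: "time_s": time; "q": joint angles; "dq": joint speeds; "joint_efforts": joint torques, N m; "eef_pos": TCP position; "eef_rot": TCP orientation; "wrist_force": force on the tool from outside, world axes, zero at the start; "torque": the same for the moment, N m; "opening": opening from 0.0 (shut) to 1.0 (fully open).
Only numpy, scipy, OpenCV 4.12 (cv2) and the standard library are available. Lean on these libraries where they do the work, as an engineer would, in place of code of your own. Each camera call takes 0.05 s, during which the arm holds its last target. There are 200 camera calls.

## Working session

There is one attempt and no reset: what is moved stays moved. The work goes in short steps, Python scripts to look and compute and a tool call to move; the robot and the scene stay as the last step left them, time stands still between calls to the robot, and variables do not carry over. Pictures are saved under pics/ and viewed, about 8 in all and at most 12, crops included, and the job is handed in when it is done.

Besides the shell and the picture viewer there is one more tool, called after "Emit:" as a command line: name --argument value ..., lists and objects as JSON in quotes. move_arm: Moves the arm, as the interface text tells. Its arguments: {"type":"object","properties":{"motion":{"type":"array","items":{"type":"array"}}},"required":["motion"]}

```bash
mkdir -p pics; cat > h.py <<'E'
import numpy as np, cv2
from scipy.spatial.transform import Rotation as R
from bench import monitor, viewer, workorder, spotter
def K(c):
    f=200/np.tan(np.radians(c["fovy"])/2); return np.array([[f,0,c["cx"]],[0,f,c["cy"]],[0,0,1.]])
def to_plane(name,uv,z,c=None):
    c=c or viewer.calibration(name); E=np.array(c["extrinsics"])
    n=cv2.undistortPoints(np.array(uv,float).reshape(-1,1,2),K(c),np.array(c["distortion"],float)).reshape(-1,2)
    d=np.c_[n,np.ones(len(n))]@E[:3,:3].T; o=E[:3,3]
    return o+d*((z-o[2])/d[:,2])[:,None]
def proj(name,P,c=None):
    c=c or viewer.calibration(name); W=np.linalg.inv(np.array(c["extrinsics"]))
    r=cv2.Rodrigues(W[:3,:3])[0]
    return cv2.projectPoints(np.array(P,float).reshape(-1,1,3),r,W[:3,3],K(c),np.array(c["distortion"],float))[0].reshape(-1,2)
def rpx(x): return np.array(x["centre"])*[640,400]
def obs():
    o=monitor.get_obs(); print({k:np.round(o[k],4).tolist() for k in("time_s","eef_pos","eef_rot","wrist_force","torque","opening","q")}); return o
E
cat > a.py <<'E'
from h import *
obs()
Z=dict(driver_grip=.0985,screw_face=.053,stand=.05,awl_mid=.09,narrow_driver_mid=.09,jig=.02,plane=.03,glue=.07,mallet=.03)
for n in ("scene","side","wrist"):
    im=viewer.camera(n); cv2.imwrite(f"pics/{n}0.png",im)
    for k in ("driver_grip","screw_face","stand","awl_mid","narrow_driver_mid"):
        for d in spotter.search_frame(n,k)[:3]:
            print(n,k,round(d["score"],2),rpx(d).round(1),to_plane(n,rpx(d),Z[k]).round(4)[0])
E
python3 a.py
```

```text
{'time_s': 0.0, 'eef_pos': [0.5744, 0.0001, 0.2184], 'eef_rot': [-0.0008, 0.7071, 0.7071, -0.0005], 'wrist_force': [-0.4902, 0.221, 0.2019], 'torque': [-0.0252, -0.0194, -0.0616], 'opening': 1.0013, 'q': [-0.2063, 0.1816, 1.608, 0.0, 1.3538, -0.2063]}
scene driver_grip 0.88 [365.3 145.5] [0.434  0.2908 0.0985]
scene driver_grip 0.71 [342.8 146.7] [0.4195 0.228  0.0985]
scene driver_grip 0.6 [356.2 174.2] [0.5409 0.221  0.0985]
scene screw_face 0.74 [371.8 232.2] [0.7053 0.2004 0.053 ]
scene screw_face 0.63 [210.7 235.7] [ 0.5948 -0.1771  0.053 ]
scene stand 0.78 [354.8 193.8] [0.563  0.2114 0.05  ]
scene awl_mid 0.77 [380.7 177.4] [0.5639 0.2821 0.09  ]
scene narrow_driver_mid 0.75 [328.7 175.7] [0.5151 0.1534 0.09  ]
side driver_grip 0.91 [376.4 275.3] [0.4399 0.3545 0.0985]
side driver_grip 0.75 [347.8 228.7] [0.5157 0.2278 0.0985]
side driver_grip 0.58 [418.5 246.5] [0.3756 0.2522 0.0985]
side screw_face 0.58 [360.6 174.4] [ 0.5428 -0.0819  0.053 ]
side stand 0.55 [329.8 255.9] [0.5438 0.2602 0.05  ]
side stand 0.3 [409.  218.8] [0.4042 0.0876 0.05  ]
side awl_mid 0.68 [328.6 253. ] [0.5369 0.3026 0.09  ]
side narrow_driver_mid 0.69 [357.9 219.9] [0.5039 0.1794 0.09  ]
side narrow_driver_mid 0.65 [359.8 173.2] [ 0.5355 -0.0199  0.09  ]
wrist screw_face 0.63 [311. 260.] [ 0.5639 -0.103   0.053 ]
wrist screw_face 0.58 [440.4 189.8] [ 0.7181 -0.0107  0.053 ]
wrist stand 0.75 [261.8  45.3] [0.5149 0.1438 0.05  ]
wrist narrow_driver_mid 0.69 [242.8  18. ] [0.5065 0.1571 0.09  ]
```

View pics/scene0.png

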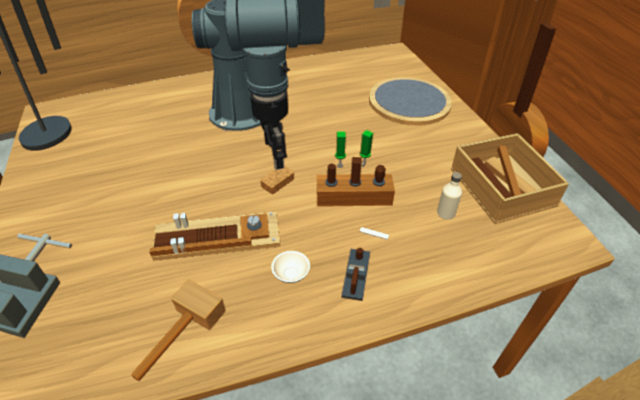

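View pics/side0.png

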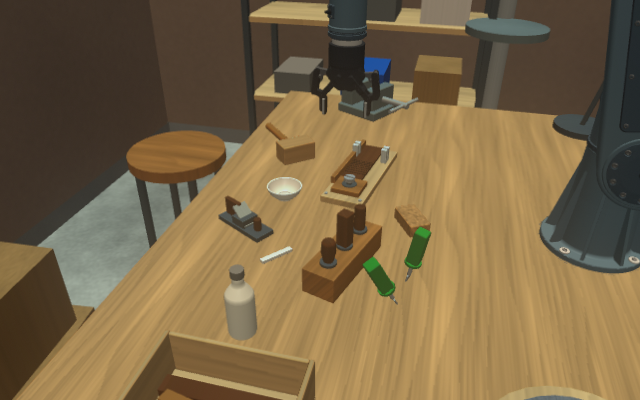

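The scene picture shows the jig with its screw near (254,223) and the stand. The dark square driver is in the middle hole at (356,172), the awl is on its right and the narrow driver on its left. Two green look-alikes stand behind the stand. The side picture agrees: driver at (345,228), screw at (349,181).

```bash
cat > b.py <<'E'
from h import *
print(to_plane("scene",[254,218],.053),to_plane("side",[349,179],.053),to_plane("wrist",[311,260],.053))
print("drv",to_plane("scene",[356,172],.0985),to_plane("side",[345,229],.0985))
print("drv top",to_plane("scene",[356,159],.136),to_plane("side",[346,212],.136))
# stand top corners from the region
for n in("scene","side"):
    viewer.camera(n)
    for d in spotter.outline_of(n,"driver_grip")[:4]:
        ys,xs=np.where(d["region"]); print(n,"grip",round(d["score"],2),xs.min(),xs.max(),ys.min(),ys.max(),xs.mean(),ys.mean())
    for d in spotter.outline_of(n,"screw_face")[:2]:
        ys,xs=np.where(d["region"]); print(n,"screw",round(d["score"],2),xs.min(),xs.max(),ys.min(),ys.max(),xs.mean(),ys.mean())
im=cv2.imread("pics/wrist0.png"); cv2.imwrite("pics/w0.png",im)
E
python3 b.py
```

```text
[[ 0.56951227 -0.06355369  0.053     ]] [[ 0.5666031 -0.0509454  0.053    ]] [[ 0.56393785 -0.10301859  0.053     ]]
drv [[0.53253444 0.22369541 0.0985    ]] [[0.52078019 0.2302327  0.0985    ]]
drv top [[0.52407319 0.22471598 0.136     ]] [[0.52076019 0.22653415 0.136     ]]
scene grip 0.78 334 344 134 159 338.8252427184466 146.14563106796118
scene grip 0.67 367 405 162 183 393.02941176470586 173.7549019607843
scene grip 0.61 349 360 157 186 355.04761904761904 171.5374149659864
scene screw 0.7 149 280 212 260 212.30563935948015 235.86911116268277
scene screw 0.67 272 308 251 284 290.32984293193715 267.1905759162304
side grip 0.73 325 391 293 326 352.28979980934224 308.6892278360343
side grip 0.64 336 353 209 250 344.4955223880597 229.6089552238806
side grip 0.59 413 477 272 307 450.75108695652176 289.3152173913044
side grip 0.17 353 366 204 234 359.48333333333335 219.19166666666666
side screw 0.83 319 396 139 207 358.59094176851187 174.41337167505392
side screw 0.24 218 272 196 241 244.14995990376906 219.79149959903768
```

View pics/wrist0.png

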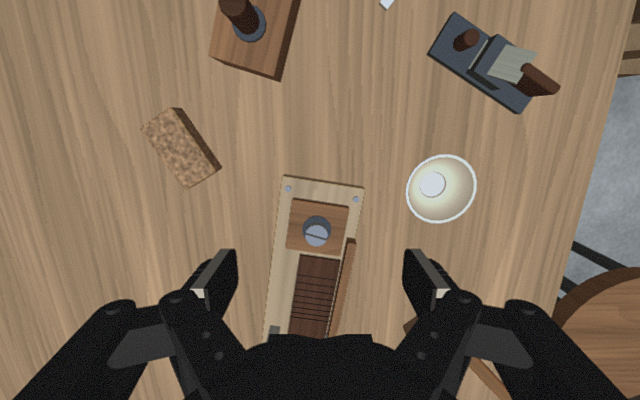

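The wrist picture shows the screw at (317,232) with its slot running nearly across the picture. The jig edges and the narrow driver's end of the stand are at the top.

```bash
cat > c.py <<'E'
from h import *
c=viewer.calibration("wrist"); print(np.round(c["extrinsics"],3),c["fovy"],c["distortion"])
print("screw",to_plane("wrist",[317,232],.053))
for a,b,z in (([290,203],[349,207],.032),([284,177],[362,187],.01),([284,177],[265,330],.01)):
    p=to_plane("wrist",[a,b],z); d=p[1]-p[0]; print(p.round(4),np.degrees(np.arctan2(d[1],d[0])))
p=to_plane("wrist",[[233,60],[280,79]],.055); d=p[1]-p[0];print("stand",p.round(4),np.degrees(np.arctan2(d[1],d[0])))
p=to_plane("wrist",[[209,57],[278,79],[298,0]],.055); print("stand",p.round(4),np.degrees(np.arctan2(*(p[1]-p[0])[1::-1])),np.degrees(np.arctan2(*(p[2]-p[1])[1::-1])))
im=cv2.imread("pics/wrist0.png")[190:270,270:370]; cv2.imwrite("pics/s0.png",cv2.resize(im,None,fx=7,fy=7,interpolation=cv2.INTER_CUBIC))
E
python3 c.py
```

```text
[[ 1.    -0.     0.     0.575]
 [-0.    -0.958 -0.286  0.072]
 [ 0.     0.286 -0.958  0.375]
 [ 0.     0.     0.     1.   ]] 70.83306434552773 [-0.01900906  0.          0.          0.          0.        ]
screw [[ 0.57170439 -0.06444355  0.053     ]]
[[ 0.5372 -0.0334  0.032 ]
 [ 0.6126 -0.0388  0.032 ]] -4.088077843455711
[[ 0.5279 -0.0042  0.01  ]
 [ 0.6315 -0.0178  0.01  ]] -7.489442393698943
[[ 0.5279 -0.0042  0.01  ]
 [ 0.4887 -0.2496  0.01  ]] -99.07577238792179
stand [[0.4851 0.129  0.055 ]
 [0.5332 0.1105 0.055 ]] -21.06525617026027
stand [[0.4603 0.132  0.055 ]
 [0.5311 0.1105 0.055 ]
 [0.5537 0.1831 0.055 ]] -16.93581596334895 72.7215420576898
```

View pics/s0.png

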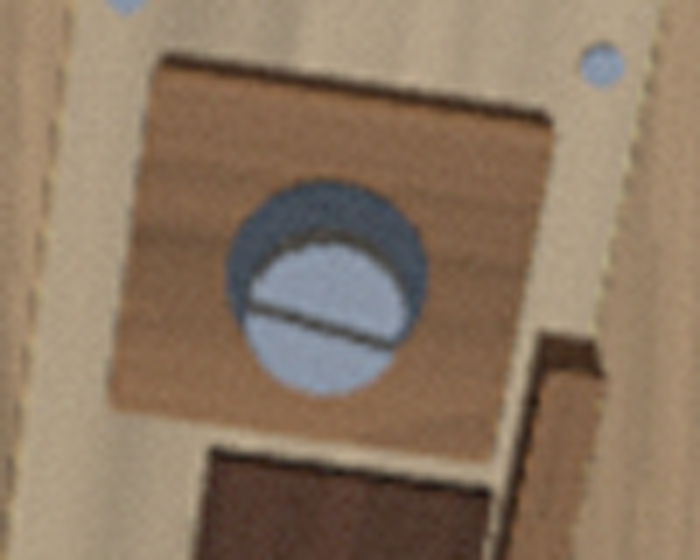

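The enlarged screw shows the slot from (305.4,233.7) to (326.3,239.6), with the disc centred at about (316.6,235.4). Next I move over the driver.

Emit:
move_arm --motion '[[[0.9,-0.2,0],[0,0,0.5],100],[[1.85,-0.4,0],[0,0,1.0],100],[[2.8,-0.6,0],[0,0,1.6],100],[[3.68,-0.78,0],[0,0,2.1],100],[[3.68,-0.78,0],[0,0,2.1],100],[[3.68,-0.78,0],[0,0,2.1],100]]'

```text
time_s: 1.95
eef_pos: [0.5282, 0.2206, 0.2192]
eef_rot: [0.0, 0.802, 0.597, -0.0]
wrist_force: [0.5, -0.7, 1.5]
opening: 0.997
```

```bash
cat > d.py <<'E'
from h import *
print("screw",to_plane("wrist",[316.6,235.4],.053,dict(viewer.calibration("wrist"),extrinsics=[[1,0,0,.575],[0,-.958,-.286,.072],[0,.286,-.958,.375],[0,0,0,1]])))
p=to_plane("wrist",[[305.4,233.7],[326.3,239.6]],.053,dict(viewer.calibration("wrist"),extrinsics=[[1,0,0,.575],[0,-.958,-.286,.072],[0,.286,-.958,.375],[0,0,0,1]]))
print("slot",p,np.degrees(np.arctan2(*(p[1]-p[0])[1::-1])))
obs(); im=viewer.camera("wrist"); cv2.imwrite("pics/w1.png",im)
for d in spotter.outline_of("wrist","driver_grip")[:2]:
    ys,xs=np.where(d["region"]); print(d["score"],xs.mean(),ys.mean(),cv2.minAreaRect(np.c_[xs,ys].astype(np.float32)))
E
python3 d.py
```

```text
screw [[ 0.57104371 -0.0687918   0.053     ]]
slot [[ 0.55717918 -0.0665123   0.053     ]
 [ 0.58311826 -0.07446675  0.053     ]] -17.04862692337036
{'time_s': 1.95, 'eef_pos': [0.5282, 0.2206, 0.2192], 'eef_rot': [0.0002, 0.8024, 0.5968, -0.0001], 'wrist_force': [0.5001, -0.6972, 1.4848], 'torque': [0.0051, -0.0302, -0.0057], 'opening': 0.997, 'q': [0.1887, 0.1753, 1.6135, -0.0005, 1.3529, 0.4807]}
0.81 245.65708333333333 79.22541666666666 ((240.94114685058594, 86.76469421386719), (29.84075355529785, 109.75909423828125), 30.963754653930664)
0.62 313.42879377431905 190.00856031128404 ((313.6087646484375, 189.08526611328125), (29.6048526763916, 46.8615608215332), 4.398705005645752)
```

View pics/w1.png

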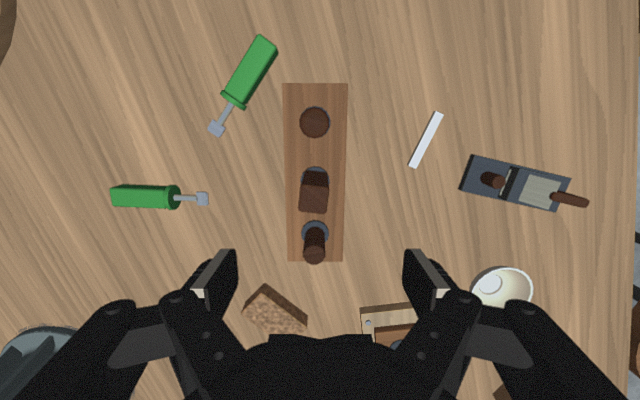

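The picture shows the stand square in view, corners (283,83), (348,83), (344,261), (288,261). The driver's top is near (313,200), with the awl at (314,122) and the narrow driver at (315,250). The green ones lie on the bench.

```bash
cat > e.py <<'E'
from h import *
c=viewer.calibration("wrist"); print(c["cx"],c["cy"]); print(np.round(c["extrinsics"],4))
p=to_plane("wrist",[[283,83],[348,83],[344,261],[288,261]],.055); print(p.round(4),p.mean(0)); 
for i,j in((0,1),(3,2),(3,0),(2,1)):
    d=p[j]-p[i]; print(np.degrees(np.arctan2(d[1],d[0])).round(2),np.linalg.norm(d).round(4))
print(proj("wrist",[[.5282,.2206,.136],[.5282,.2206,.2192]]))
im=cv2.imread("pics/w1.png")[155:225,280:350]; cv2.imwrite("pics/g1.png",cv2.resize(im,None,fx=8,fy=8,interpolation=cv2.INTER_CUBIC))
E
python3 e.py
```

```text
319.788360389537 200.90326758169263
[[ 9.569e-01 -2.782e-01 -8.270e-02  5.498e-01]
 [-2.903e-01 -9.169e-01 -2.738e-01  2.882e-01]
 [ 4.000e-04  2.860e-01 -9.582e-01  3.749e-01]
 [ 0.000e+00  0.000e+00  0.000e+00  1.000e+00]]
[[0.5227 0.3327 0.055 ]
 [0.5885 0.3128 0.055 ]
 [0.5285 0.1117 0.055 ]
 [0.4605 0.1324 0.055 ]] [0.52504253 0.22240142 0.055     ]
-16.88 0.0688
-16.88 0.0711
72.74 0.2098
73.36 0.2098
[[318.54711755 200.5538235 ]
 [318.01473312 239.8676807 ]]
```

View pics/g1.png

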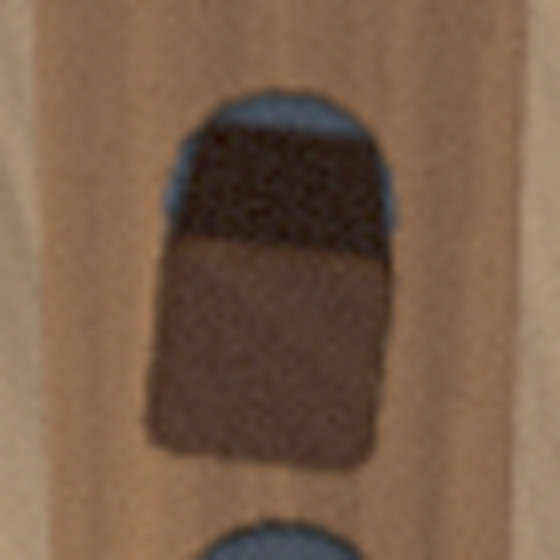

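The handle top is at about (313.8,199), turned some 6° further clockwise than the tool. I shift to match, then descend.

Emit:
move_arm --motion '[[[0.02,-0.07,0],[0,0,0.75],100],[[0.02,-0.07,0.7],[0,0,0.75],100],[[0.02,-0.07,1.4],[0,0,0.75],100],[[0.02,-0.07,1.9],[0,0,0.75],100],[[0.02,-0.07,2.18],[0,0,0.75],100],[[0.02,-0.07,2.18],[0,0,0.75],100],[[0.02,-0.07,2.18],[0,0,0.75],60],[[0.02,-0.07,2.18],[0,0,0.75],30],[[0.02,-0.07,2.18],[0,0,0.75],0],[[0.02,-0.07,2.18],[0,0,0.75],0]]'

```text
time_s: 3.3
eef_pos: [0.525, 0.2234, 0.0893]
eef_rot: [0.0, 0.833, 0.553, 0.001]
wrist_force: [-1.2, 0.5, 3.0]
opening: 0.301
```

Emit:
move_arm --motion '[[[0,0,0],[0,0,0],0],[[0,0,0],[0,0,0],0],[[0,0,0],[0,0,0],0],[[0,0,0],[0,0,0],0]]'

```text
time_s: 3.8
eef_pos: [0.525, 0.2234, 0.0893]
eef_rot: [0.0, 0.833, 0.553, 0.001]
wrist_force: [-1.2, -0.5, 5.6]
opening: 0.291
```

Emit:
move_arm --motion '[[[0,0,-0.4],[0,0,0],0],[[0,0,-1.0],[0,0,0],0],[[0,0,-1.6],[0,0,0],0],[[0,0,-2.2],[0,0,0],0],[[0,0,-2.2],[0,0,0],0],[[0,0,-2.2],[0,0,0],0]]'

```text
time_s: 4.55
eef_pos: [0.5237, 0.223, 0.2189]
eef_rot: [-0.0, 0.833, 0.553, -0.001]
wrist_force: [0.5, -0.4, -2.1]
opening: 0.298
```

```bash
cat > f.py <<'E'
from h import *
o=obs(); t=np.array(o["eef_pos"]); tip=t-[0,0,.0795]
out=[]
for n in("scene","side"):
    im=viewer.camera(n); u=proj(n,tip)[0]; print(n,u,proj(n,tip+[0,0,.1])[0])
    x,y=map(int,u.round()); out.append(cv2.resize(im[y-40:y+20,x-30:x+30],None,fx=6.6,fy=6.6,interpolation=cv2.INTER_CUBIC)); print(x-30,y-40)
cv2.imwrite("pics/t2.png",np.hstack(out))
E
python3 f.py
```

```text
{'time_s': 4.55, 'eef_pos': [0.5237, 0.223, 0.2189], 'eef_rot': [-0.0004, 0.8329, 0.5534, -0.001], 'wrist_force': [0.4549, -0.3565, -2.1401], 'torque': [0.0096, -0.064, 0.0243], 'opening': 0.2982, 'q': [0.1941, 0.1698, 1.6205, -0.0, 1.3535, 0.5921]}
scene [355.40006133 158.01970744] [357.66891478 126.23246795]
325 118
side [344.94793438 209.3636555 ] [346.63977706 163.47632273]
315 169
```

View pics/t2.png

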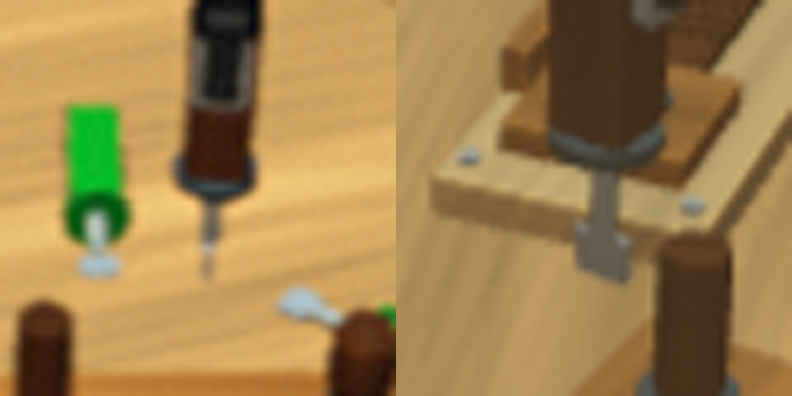

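The left (scene) crop shows the blade edge-on at (356.5,160) and the right (side) crop shows it broad at (346.7,210). The blade width therefore lies along tool y. Now I go to a viewpoint beside the screw.

Emit:
move_arm --motion '[[[-0.5,0.25,0],[0,0,0],0],[[-1.2,0.6,0],[0,0,-0.1],0],[[-2.0,1.0,0],[0,0,-0.2],0],[[-2.8,1.4,0],[0,0,-0.3],0],[[-3.6,1.8,0],[0,0,-0.4],0],[[-4.4,2.2,0.2],[0,0,-0.6],0],[[-5.1,2.57,0.5],[0,0,-0.72],0],[[-5.42,2.73,0.8],[0,0,-0.72],0],[[-5.42,2.73,0.82],[0,0,-0.72],0],[[-5.42,2.73,0.82],[0,0,-0.72],0]]'

```text
time_s: 5.9
eef_pos: [0.5493, -0.1387, 0.1708]
eef_rot: [-0.001, 0.804, 0.595, -0.0]
wrist_force: [0.1, -0.0, -2.4]
opening: 0.295
```

```bash
cat > g.py <<'E'
from h import *
o=obs(); c=viewer.calibration("wrist"); im=viewer.camera("wrist"); cv2.imwrite("pics/w3.png",im)
u=proj("wrist",[.571,-.0688,.053])[0]; print(u,np.round(c["extrinsics"],4).tolist())
x,y=map(int,u.round()); print(x-30,y-30)
a=cv2.resize(im[y-30:y+30,x-30:x+30],None,fx=8,fy=8,interpolation=cv2.INTER_CUBIC)
h=cv2.resize(im[220:340,280:360],None,fx=4,fy=4,interpolation=cv2.INTER_CUBIC)
h=np.clip(h.astype(float)*1.8,0,255).astype(np.uint8)
cv2.imwrite("pics/s3.png",np.hstack([a,h]))
E
python3 g.py
```

```text
{'time_s': 5.9, 'eef_pos': [0.5493, -0.1387, 0.1708], 'eef_rot': [-0.0008, 0.8039, 0.5948, -0.0001], 'wrist_force': [0.0602, -0.001, -2.3665], 'torque': [-0.0084, 0.0264, 0.0474], 'opening': 0.295, 'q': [-0.4572, 0.2108, 1.674, 0.0007, 1.2583, -0.1607]}
[319.3508925 115.801502 ] [[0.9562, -0.2802, -0.0845, 0.5708], [-0.2927, -0.9167, -0.2721, -0.0704], [-0.0012, 0.2849, -0.9586, 0.3265], [0.0, 0.0, 0.0, 1.0]]
289 86
```

View pics/s3.png

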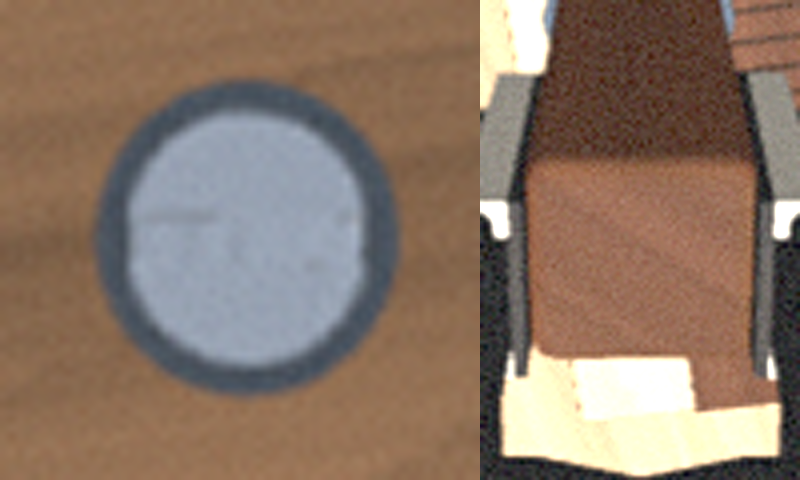

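The left half shows the head's disc centred at (319.8,115.7), as predicted, with the faint slot lying level, so along tool y. The right half shows the handle top centred across the jaws. Next I hover above the screw.

Emit:
move_arm --motion '[[[0.4,0,0],[0,0,0],0],[[0.9,0,0],[0,0,0],0],[[1.23,0,0.1],[0,0,0],0],[[1.23,0,0.35],[0,0,0],0],[[1.23,0,0.5],[0,0,0],0],[[1.23,0,0.5],[0,0,0],0]]'

```text
time_s: 6.7
eef_pos: [0.5701, -0.0699, 0.1398]
eef_rot: [-0.001, 0.804, 0.594, -0.001]
wrist_force: [0.1, -0.3, -1.6]
opening: 0.297
```

```bash
cat > i.py <<'E'
from h import *
o=obs(); t=np.array(o["eef_pos"]); tip=t-[0,0,.0795]; s=[.571,-.0688,.053]
out=[]
for n in("scene","side"):
    im=viewer.camera(n); u=proj(n,tip)[0]; print(n,"tip",u,"screw",proj(n,s)[0],"dx,dy,dz px/10mm",(proj(n,tip+.01*np.eye(3))-u).round(2).tolist())
    x,y=map(int,u.round()); out.append(cv2.resize(im[y-20:y+20,x-20:x+20],None,fx=10,fy=10,interpolation=cv2.INTER_CUBIC)); print(x-20,y-20)
cv2.imwrite("pics/t4.png",np.hstack(out))
E
python3 i.py
```

```text
{'time_s': 6.7, 'eef_pos': [0.5701, -0.0699, 0.1398], 'eef_rot': [-0.0011, 0.8043, 0.5943, -0.0009], 'wrist_force': [0.1378, -0.2973, -1.5851], 'torque': [-0.0287, 0.0152, 0.0187], 'opening': 0.297, 'q': [-0.3284, 0.2638, 1.677, -0.0003, 1.2036, -0.0302]}
scene tip [251.27090461 216.73260959] screw [252.0836929  218.88014419] dx,dy,dz px/10mm [[0.82, 2.79], [3.9, -0.89], [-0.44, -2.75]]
231 197
side tip [349.21239598 172.76654663] screw [348.65952156 175.45539179] dx,dy,dz px/10mm [[-3.89, -0.48], [-0.77, 1.84], [0.14, -3.51]]
329 153
```

View pics/t4.png

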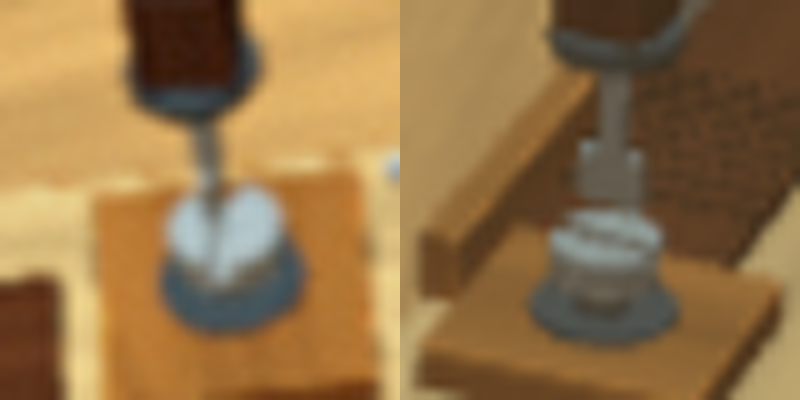

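Scene (left) shows the blade tip at (252.3,217.5) and the head centre at (253.6,220). Side (right) shows the tip at (350,173.5) and the head at (349.6,176.8). The tip sits about 2.4 mm to −y of the slot line, so I correct that and lower gently.

Emit:
move_arm --motion '[[[0.04,0.01,0],[0,0,0],0],[[0.04,0.01,0.05],[0,0,0],0],[[0.04,0.01,0.1],[0,0,0],0],[[0.04,0.01,0.13],[0,0,0],0],[[0.04,0.01,0.15],[0,0,0],0],[[0.04,0.01,0.15],[0,0,0],0]]'

```text
time_s: 7.55
eef_pos: [0.5723, -0.0674, 0.1322]
eef_rot: [-0.0, 0.804, 0.595, -0.0]
wrist_force: [-0.7, 0.2, -1.8]
opening: 0.293
```

Emit:
move_arm --motion '[[[0,0,0.02],[0,0,0],0],[[0,0,0.04],[0,0,0],0],[[0,0,0.04],[0,0,0],0]]'

```text
time_s: 7.92
eef_pos: [0.5725, -0.0674, 0.1301]
eef_rot: [0.0, 0.804, 0.595, 0.0]
wrist_force: [-0.7, -0.3, 0.1]
opening: 0.298
```

Emit:
move_arm --motion '[[[0,0,0.02],[0,0,0],0],[[0,0,0.04],[0,0,0],0],[[0,0,0.04],[0,0,0],0]]'

```text
time_s: 8.3
eef_pos: [0.5723, -0.0675, 0.1272]
eef_rot: [-0.0, 0.804, 0.595, -0.0]
wrist_force: [0.0, -1.0, -1.8]
opening: 0.297
```

```bash
python3 -c "
from h import *
obs()"
```

```text
{'time_s': 8.3, 'eef_pos': [0.5723, -0.0675, 0.1272], 'eef_rot': [-0.0001, 0.8041, 0.5945, -0.0002], 'wrist_force': [0.0414, -0.993, -1.7758], 'torque': [-0.2351, 0.0276, -0.0145], 'opening': 0.2967, 'q': [-0.3232, 0.2817, 1.6826, -0.0002, 1.1777, -0.0256]}
```

Emit:
move_arm --motion '[[[0,0,0.02],[0,0,0],0],[[0,0,0.04],[0,0,0],0],[[0,0,0.04],[0,0,0],0]]'

```text
time_s: 8.68
eef_pos: [0.5725, -0.0675, 0.1253]
eef_rot: [0.0, 0.804, 0.595, -0.0]
wrist_force: [-0.9, -1.0, 1.5]
opening: 0.297
```

```bash
python3 -c "
from h import *
obs()"
```

```text
{'time_s': 8.675, 'eef_pos': [0.5725, -0.0675, 0.1253], 'eef_rot': [0.0001, 0.8041, 0.5945, -0.0], 'wrist_force': [-0.9258, -0.9851, 1.4954], 'torque': [-0.2555, 0.4002, 0.003], 'opening': 0.2968, 'q': [-0.3231, 0.2842, 1.6837, -0.0002, 1.1736, -0.0257]}
```

The blade is in the slot, touching bottom with about 3 N. I start the clockwise turn.

Emit:
move_arm --motion '[[[0,0.002,0],[0,0,0.5],0],[[0,0.005,0],[0,0,1.0],0],[[-0.001,0.007,0],[0,0,1.5],0],[[-0.002,0.009,0],[0,0,2.0],0],[[-0.003,0.011,0],[0,0,2.5],0],[[-0.003,0.013,0],[0,0,3.0],0],[[-0.004,0.015,0],[0,0,3.5],0],[[-0.005,0.016,0],[0,0,4.0],0],[[-0.006,0.017,0],[0,0,4.5],0],[[-0.007,0.018,0],[0,0,5.0],0]]'

```text
time_s: 9.93
eef_pos: [0.572, -0.0686, 0.1248]
eef_rot: [-0.0, 0.959, 0.283, -0.002]
wrist_force: [-5.3, -3.4, 2.2]
opening: 0.292
```

```bash
python3 -c "
from h import *
obs()"
```

```text
{'time_s': 9.925, 'eef_pos': [0.572, -0.0686, 0.1248], 'eef_rot': [-0.0, 0.9592, 0.2828, -0.0017], 'wrist_force': [-5.2974, -3.4197, 2.1532], 'torque': [-0.7505, 1.2051, 0.1335], 'opening': 0.2919, 'q': [-0.3242, 0.2862, 1.6822, -0.002, 1.176, 0.6739]}
```

Emit:
move_arm --motion '[[[-0.016,0.003,0],[0,0,0.4],0],[[-0.016,0.005,0],[0,0,0.8],0],[[-0.017,0.007,0],[0,0,1.2],0],[[-0.017,0.009,0],[0,0,1.6],0],[[-0.018,0.011,0],[0,0,2.0],0],[[-0.018,0.011,0],[0,0,2.2],0],[[-0.018,0.011,0],[0,0,2.2],0]]'

```text
time_s: 10.8
eef_pos: [0.5715, -0.0691, 0.1247]
eef_rot: [-0.0, 0.991, 0.134, -0.001]
wrist_force: [-5.7, -1.0, 2.6]
opening: 0.294
```

```bash
python3 -c "
from h import *
obs()"
```

```text
{'time_s': 10.8, 'eef_pos': [0.5715, -0.0691, 0.1247], 'eef_rot': [-0.0004, 0.991, 0.1338, -0.0015], 'wrist_force': [-5.7326, -1.0189, 2.6301], 'torque': [-0.1555, 1.4172, 0.1236], 'opening': 0.2936, 'q': [-0.326, 0.2855, 1.6834, -0.0006, 1.1757, 0.9766]}
```

Emit:
move_arm --motion '[[[-0.008,0,0],[0,0,0.25],0],[[-0.008,0,0],[0,0,0.5],0],[[-0.008,0,0],[0,0,0.75],0],[[-0.008,0,0],[0,0,0.75],0]]'

```text
time_s: 11.3
eef_pos: [0.5714, -0.0692, 0.1247]
eef_rot: [-0.0, 0.997, 0.081, -0.001]
wrist_force: [-5.6, 0.2, 2.2]
opening: 0.298
```

```bash
python3 -c "
from h import *
obs()"
```

```text
{'time_s': 11.3, 'eef_pos': [0.5714, -0.0692, 0.1247], 'eef_rot': [-0.0003, 0.9967, 0.0813, -0.0011], 'wrist_force': [-5.5584, 0.1559, 2.2126], 'torque': [-0.1599, 1.4291, 0.0711], 'opening': 0.2979, 'q': [-0.3264, 0.2847, 1.6844, -0.0003, 1.1749, 1.0817]}
```

Emit:
move_arm --motion '[[[0,0,0],[0,0,0.25],0],[[0,0,0],[0,0,0.5],0],[[0,0,0],[0,0,0.75],0],[[0,0,0],[0,0,0.75],0]]'

```text
time_s: 11.8
eef_pos: [0.5712, -0.0691, 0.1247]
eef_rot: [-0.0, 1.0, 0.029, -0.001]
wrist_force: [-6.6, 0.7, 2.7]
opening: 0.293
```

```bash
python3 -c "
from h import *
obs()"
```

```text
{'time_s': 11.8, 'eef_pos': [0.5712, -0.0691, 0.1247], 'eef_rot': [-0.0003, 0.9996, 0.0291, -0.0013], 'wrist_force': [-6.6286, 0.6888, 2.7238], 'torque': [-0.1073, 1.5203, 0.1369], 'opening': 0.2932, 'q': [-0.3264, 0.2847, 1.6845, -0.0004, 1.1751, 1.1864]}
```

Emit:
move_arm --motion '[[[-0.01,0,0],[0,0,0.25],0],[[-0.01,0,0],[0,0,0.5],0],[[-0.01,0,0],[0,0,0.75],0],[[-0.01,0,0],[0,0,0.75],0]]'

```text
time_s: 12.3
eef_pos: [0.571, -0.0691, 0.1248]
eef_rot: [-0.0, 1.0, -0.023, -0.001]
wrist_force: [-5.3, -0.3, 2.8]
opening: 0.297
```

```bash
python3 -c "
from h import *
obs()"
```

```text
{'time_s': 12.3, 'eef_pos': [0.571, -0.0691, 0.1248], 'eef_rot': [-0.0002, 0.9997, -0.0231, -0.0009], 'wrist_force': [-5.3026, -0.2946, 2.787], 'torque': [-0.0337, 1.4055, 0.4803], 'opening': 0.2969, 'q': [-0.3266, 0.2834, 1.6858, -0.0003, 1.1743, 1.2905]}
```

Emit:
move_arm --motion '[[[0,0,0],[0,0,0.15],0],[[0,0,0],[0,0,0.25],0],[[0,0,0],[0,0,0.25],0]]'

```text
time_s: 12.68
eef_pos: [0.5709, -0.0691, 0.1248]
eef_rot: [-0.0, 0.999, -0.04, -0.001]
wrist_force: [-4.8, -0.3, 2.8]
opening: 0.299
```

```bash
python3 -c "
from h import *
obs()"
```

```text
{'time_s': 12.675, 'eef_pos': [0.5709, -0.0691, 0.1248], 'eef_rot': [-0.0001, 0.9992, -0.0403, -0.001], 'wrist_force': [-4.7789, -0.2575, 2.7797], 'torque': [0.0049, 1.4439, 0.5801], 'opening': 0.2987, 'q': [-0.3266, 0.2834, 1.6858, -0.0004, 1.1744, 1.325]}
```

The torque rose to 0.58 N·m, so the screw is against its stop. I ease off within the slack and lift straight out.

Emit:
move_arm --motion '[[[0,0,0],[0,0,-0.4],0],[[-0.005,0,0],[0,0,-0.7],0],[[-0.005,0,-0.08],[0,0,-0.7],0],[[-0.005,0,-0.2],[0,0,-0.7],0],[[-0.005,0,-0.6],[0,0,-0.7],0],[[-0.005,0,-1.2],[0,0,-0.7],0],[[-0.005,0,-1.57],[0,0,-0.7],0],[[-0.005,0,-1.57],[0,0,-0.7],0]]'

```text
time_s: 13.68
eef_pos: [0.574, -0.0699, 0.2229]
eef_rot: [0.001, 1.0, 0.008, 0.004]
wrist_force: [1.3, -0.0, -2.2]
opening: 0.293
```

```bash
python3 -c "
from h import *
o=obs(); Rm=R.from_quat(np.roll(o['eef_rot'],-1)).as_matrix()
d=Rm.T@(np.array([.525,.2234,.2188])-o['eef_pos']); print(d/.06, np.degrees(np.arctan2(Rm[1,1],Rm[0,1])))
"
```

```text
{'time_s': 13.675, 'eef_pos': [0.574, -0.0699, 0.2229], 'eef_rot': [0.001, 1.0, 0.008, 0.0039], 'wrist_force': [1.3452, -0.0202, -2.1822], 'torque': [0.0297, -0.0619, -0.0094], 'opening': 0.2926, 'q': [-0.3268, 0.1791, 1.6017, 0.0007, 1.3529, 1.2279]}
[-0.7384243  -4.90151482  0.05195834] -89.08259551998236
```

Emit:
move_arm --motion '[[[-0.05,-0.3,0],[0,0,-0.6],0],[[-0.14,-0.9,0],[0,0,-1.6],0],[[-0.23,-1.5,0],[0,0,-2.6],0],[[-0.32,-2.1,0],[0,0,-3.6],0],[[-0.41,-2.7,0],[0,0,-4.6],0],[[-0.5,-3.3,0],[0,0,-5.6],0],[[-0.59,-3.9,0],[0,0,-6.6],0],[[-0.68,-4.5,0],[0,0,-7.6],0],[[-0.74,-4.9,0.05],[0,0,-8.28],0],[[-0.74,-4.9,0.05],[0,0,-8.28],0]]'

```text
time_s: 14.92
eef_pos: [0.5212, 0.2254, 0.215]
eef_rot: [-0.0, 0.832, 0.554, -0.0]
wrist_force: [-0.3, 0.5, -1.8]
opening: 0.289
```

```bash
cat > j.py <<'E'
from h import *
o=obs(); t=np.array(o["eef_pos"]); tip=t-[0,0,.0795]; s=np.array([.571,-.0688,.053])
Rm=R.from_quat(np.roll(o['eef_rot'],-1)).as_matrix(); print(Rm.T@(np.array([.525,.2234,.0893])-t)/.06,np.degrees(np.arctan2(Rm[1,1],Rm[0,1])),Rm[:,2])
out=[]
for n in("scene","side"):
    im=viewer.camera(n); 
    for p in(tip,s):
        u=proj(n,p)[0]; x,y=map(int,u.round()); out.append(cv2.resize(im[y-24:y+16,x-20:x+20],None,fx=7.5,fy=7.5,interpolation=cv2.INTER_CUBIC)); print(n,u,x-20,y-24)
cv2.imwrite("pics/t5.png",np.vstack([np.hstack(out[:2]),np.hstack(out[2:])]))
E
python3 j.py
```

```text
{'time_s': 14.925, 'eef_pos': [0.5212, 0.2254, 0.215], 'eef_rot': [-0.0005, 0.8323, 0.5543, -0.0004], 'wrist_force': [-0.3453, 0.4658, -1.7648], 'torque': [-0.0499, -0.0505, 0.0435], 'opening': 0.2894, 'q': [0.1988, 0.1695, 1.6289, 0.0006, 1.3444, 0.5945]}
[-0.00571419  0.0736623   2.09543131] -22.680618450501832 [-1.29656983e-03  3.33867461e-04 -9.99999104e-01]
scene [355.82595817 158.42746399] 336 134
scene [252.0836929  218.88014419] 232 195
side [345.87938186 211.85771012] 326 188
side [348.65952156 175.45539179] 329 151
```

View pics/t5.png

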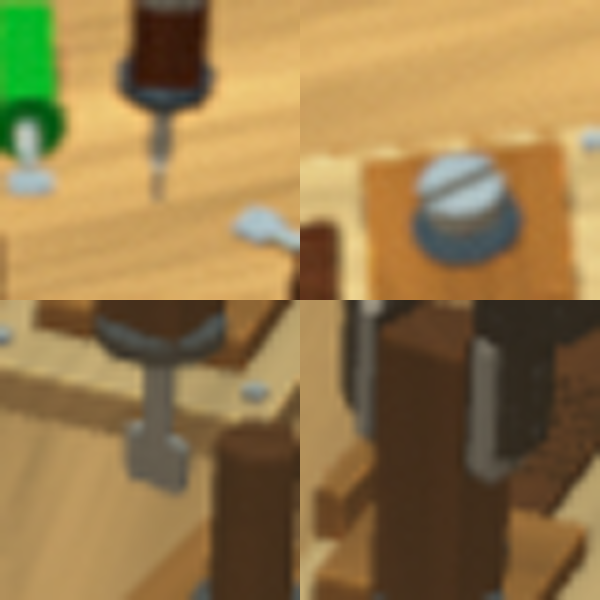

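The top-right crop shows the slot now swung well round clockwise, at about −70° by a rough estimate. The tip is at (356.9,160.0) in scene and (347.1,212.7) in side, the same offsets as before, so the driver hasn't shifted in the grip. Next I align over the hole and lower.

Emit:
move_arm --motion '[[[0,0.074,0],[0,0,0],0],[[0,0.074,0],[0,0,0],0],[[0,0.074,0.4],[0,0,0],0],[[0,0.074,0.9],[0,0,0],0],[[0,0.074,1.2],[0,0,0],0],[[0,0.074,1.4],[0,0,0],0],[[0,0.074,1.55],[0,0,0],0],[[0,0.074,1.6],[0,0,0],0],[[0,0.074,1.6],[0,0,0],0]]'

```text
time_s: 16.15
eef_pos: [0.5263, 0.2222, 0.1206]
eef_rot: [0.0, 0.833, 0.553, 0.0]
wrist_force: [-1.1, -0.4, -2.6]
opening: 0.297
```

Emit:
move_arm --motion '[[[0,-0.02,0.15],[0,0,0],0],[[0,-0.02,0.3],[0,0,0],0],[[0,-0.02,0.42],[0,0,0],0],[[0,-0.02,0.5],[0,0,0],0],[[0,-0.02,0.5],[0,0,0],0]]'

```text
time_s: 16.77
eef_pos: [0.5251, 0.2225, 0.09]
eef_rot: [-0.0, 0.833, 0.553, -0.0]
wrist_force: [0.5, 0.1, -1.4]
opening: 0.294
```

```bash
python3 -c "
from h import *
obs()"
```

```text
{'time_s': 16.775, 'eef_pos': [0.5251, 0.2225, 0.09], 'eef_rot': [-0.0, 0.8329, 0.5534, -0.0001], 'wrist_force': [0.4757, 0.1128, -1.3663], 'torque': [-0.0374, -0.0321, 0.0194], 'opening': 0.2941, 'q': [0.1928, 0.3194, 1.7198, -0.0001, 1.1028, 0.5907]}
```

Emit:
move_arm --motion '[[[0,0,0.012],[0,0,0],0],[[0,0,0.012],[0,0,0],0],[[0,0,0.012],[0,0,0],35],[[0,0,0.012],[0,0,0],45],[[0,0,0.012],[0,0,0],65],[[0,0,0.012],[0,0,0],100],[[0,0,0.012],[0,0,0],100],[[0,0,0.012],[0,0,0],100],[[0,0,0.012],[0,0,0],100]]'

```text
time_s: 17.9
eef_pos: [0.5251, 0.2226, 0.0896]
eef_rot: [-0.0, 0.833, 0.553, -0.0]
wrist_force: [0.5, 0.1, -0.1]
opening: 1.002
```

Emit:
move_arm --motion '[[[0,0,-0.4],[0,0,0],100],[[0,0,-1.0],[0,0,0],100],[[0,0,-1.6],[0,0,0],100],[[0,0,-2.2],[0,0,0],100],[[0,0,-2.2],[0,0,0],100]]'

```text
time_s: 18.52
eef_pos: [0.5272, 0.223, 0.2253]
eef_rot: [0.001, 0.833, 0.553, 0.003]
wrist_force: [0.9, 0.0, 0.2]
opening: 1.0
```

```bash
python3 -c "
from h import *
cv2.imwrite('pics/w6.png',viewer.camera('wrist')); u=proj('wrist',[.525,.2224,.136])[0]; print(u)"
```

```text
[318.12723509 201.17189631]
```

Emit:
move_arm --motion '[[[-0.5,0.25,0],[0,0,0],100],[[-1.2,0.6,0],[0,0,-0.1],100],[[-2.0,1.0,0],[0,0,-0.2],100],[[-2.8,1.4,0],[0,0,-0.3],100],[[-3.6,1.8,0],[0,0,-0.4],100],[[-4.4,2.2,0.2],[0,0,-0.6],100],[[-5.1,2.57,0.5],[0,0,-0.72],100],[[-5.42,2.7,0.8],[0,0,-0.72],100],[[-5.42,2.7,0.9],[0,0,-0.72],100],[[-5.42,2.7,0.9],[0,0,-0.72],100]]'

```text
time_s: 19.82
eef_pos: [0.5477, -0.1385, 0.1664]
eef_rot: [-0.001, 0.804, 0.595, -0.0]
wrist_force: [0.3, -0.5, -0.4]
opening: 1.003
```

```bash
python3 - <<'E'
from h import *
obs(); im=viewer.camera("wrist"); cv2.imwrite("pics/w7.png",im)
u=proj("wrist",[.571,-.0688,.053])[0]; x,y=map(int,u.round()); print(u,x-25,y-25)
a=cv2.resize(im[y-25:y+25,x-25:x+25],(400,400),interpolation=cv2.INTER_CUBIC)
a=cv2.createCLAHE(3,(4,4)).apply(cv2.cvtColor(a,cv2.COLOR_BGR2GRAY)); a=cv2.cvtColor(a,cv2.COLOR_GRAY2BGR)
b=cv2.resize(cv2.imread("pics/w6.png")[70:270,220:420],(400,400),interpolation=cv2.INTER_CUBIC)
cv2.imwrite("pics/f7.png",np.hstack([a,b]))
E
```

```text
{'time_s': 19.825, 'eef_pos': [0.5477, -0.1385, 0.1664], 'eef_rot': [-0.0013, 0.8039, 0.5948, -0.0004], 'wrist_force': [0.2779, -0.5498, -0.3614], 'torque': [-0.0694, 0.0344, -0.0562], 'opening': 1.0029, 'q': [-0.458, 0.213, 1.6808, 0.0006, 1.2504, -0.1614]}
[320.88835364 115.50102345] 296 91
```

View pics/f7.png

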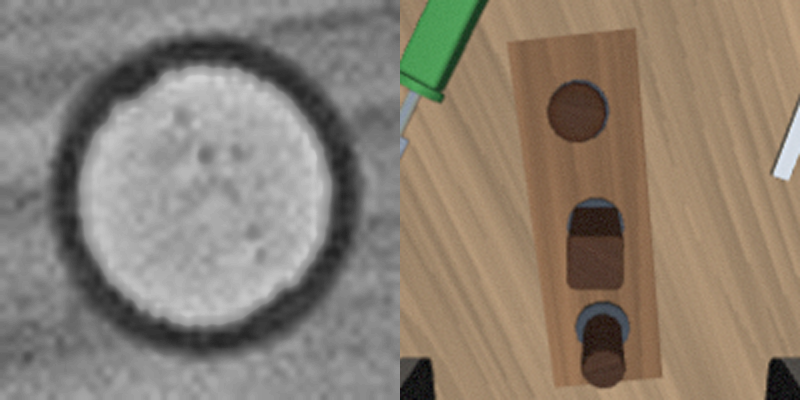

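The right half shows the driver back upright in the middle hole with its neighbours undisturbed. From straight overhead (left half) the slot has no contrast, so I measure it in averaged oblique pictures.

```bash
python3 - <<'E'
from h import *
s=np.array([.571,-.0688,.053]); out=[]
# project camera image onto the plane z=.053 (top-down rectification), 0.1 mm/px, +x right, +y up
g=np.linspace(-.02,.02,361); X,Y=np.meshgrid(s[0]+g,s[1]-g)
P=np.c_[X.ravel(),Y.ravel(),np.full(X.size,.053)]
for n in("scene","side"):
    im=np.mean([viewer.camera(n).astype(np.float32) for _ in range(10)],0)
    m=proj(n,P).astype(np.float32).reshape(361,361,2)
    r=cv2.remap(np.clip(im,0,255).astype(np.uint8),m[...,0],m[...,1],cv2.INTER_CUBIC); out.append(r)
im=cv2.imread("pics/scene0.png")
cv2.imwrite("pics/r8.png",np.hstack(out))
E
```

```text
(no output)
```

View pics/r8.png

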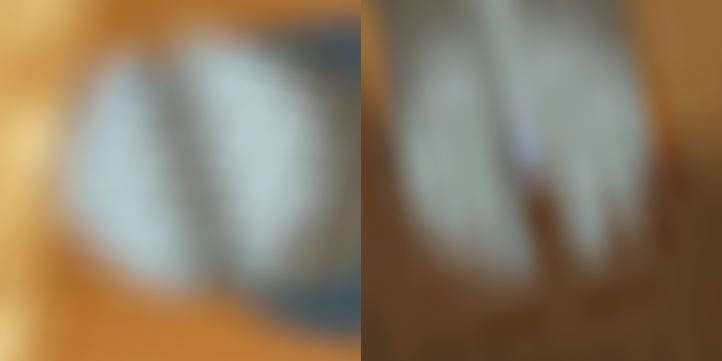

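Both rectified views of the head show the slot at −73.5° (scene) and −76.6° (side). The target was −17° − 57.3° = −74.3°, so the screw is at its stop.

```bash
python3 -c "
from h import *
obs(); print(workorder.hand_in())"
```

```text
{'time_s': 20.875, 'eef_pos': [0.5484, -0.1401, 0.1675], 'eef_rot': [-0.0, 0.8041, 0.5945, -0.0], 'wrist_force': [1.0471, 0.3949, -0.4212], 'torque': [-0.0603, 0.002, 0.0306], 'opening': 1.0015, 'q': [-0.4597, 0.2122, 1.6793, 0.0, 1.2501, -0.1622]}
the job is handed in; nothing more can be done
None
```

I turned the lock screw clockwise to its stop with the square-handled driver, put the driver back in the middle hole, and handed the job in at about 21 s.

- **Turning:** the blade pressed on the bottom of the slot with about 3 to 5 N. Friction held the wrist torque near 0.1 N·m until the stop, where it rose to 0.58 N·m.
- **Screw position:** the slot went from about −17° to −73.5° (scene camera) and −76.6° (side camera). Against the −74.3° expected at the stop, that agrees within about 2°. A coarser reading just after the turn gave about −70°, and the overhead wrist view could not show the slot at all.
- **Driver and neighbours:** the last wrist picture after release shows the driver upright in its hole, with the awl and narrow driver still in theirs. I did not re-measure the loose items elsewhere on the bench. At hand-in the gripper was open and touching nothing.
- **Unexplained:** the tool turned to about −94°, roughly 20° past the slot's final angle. The blade's play in the slot explains only 6 to 11° of that. I put the rest down to twist in the grip, but did not confirm it.

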